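Clamp a microplate in the shaker and latch the clamp

TASK

The white 96-well plate lies loose in the tray of the plate shaker: clamp it. With closed fingers push the clamp's black knob along the long leg of its L-shaped slot as far as the corner, then round the corner and right to the end of the short leg at the green dot, so that the sprung jaw holds the plate against the rear stops and the clamp stays latched once you let go. Only push the knob, never take it between the fingers, do not touch or lift the plate, and leave everything else on the desk where it is.

Things in the scene. Friction and masses are not known exactly. Their poses are not given: they have to be found in the camera images.
- shaker: plate shaker, fixed to the desk: white housing 260 mm deep (its x), 204 mm wide (its y), dark tray on top 70 mm above the desk. Origin under its centre at desk height; x points from the control panel and clamp (the robot's side) to the rear stops, y to the left seen from the panel, z up. Nothing on it is higher than the knob's top, 113 mm above the desk
- slot_start (a point): point on top of the cover where the knob's axis stands at the start of the long leg, beside the red dot; shaker x -95, y -12 mm. The cover is a flat aluminium plate, x -122 to -40, y -60 to +60 mm of the shaker, its top 86 mm above the desk; on it stand only the knob, and screw heads and dots under 1.5 mm high
- slot_corner (a point): point on top of the cover where the knob's axis stands at the corner of the slot: shaker x -65, y -12 mm, 86 mm above the desk. The slot is 10 mm wide and guides the knob's 8 mm pin; its inner corner is bevelled by 4 mm
- slot_end (a point): point on top of the cover where the knob's axis stands at the end of the short leg, the latched place beside the green dot: shaker x -65, y +12 mm, 86 mm above the desk. The short leg always leads to +y of the shaker
- knob (a point): centre of the clamp's round black knob, which is 18 mm in diameter with an upright side from 2 to 27 mm above the cover; this point lies half-way up, 100.5 mm above the desk. It moves with the clamp, cannot be lifted or turned, and keeps its height
- clamp_slide (a joint): travel of knob and carriage along the long leg (shaker +x), m: 0 at the red dot, 0.030 at the corner (hard end). Starts between 0 and 0.010; about 1.5 N of friction; stays where left until the jaw meets the seated plate. Over the last 4 mm the jaw's spring pushes back, up to 8 N: let go at the corner, the knob springs back some 3 mm. Latched it reads about 0.029
- lock_slide (a joint): travel of the knob along the short leg (shaker +y), m: 0 in the long leg, 0.024 at the end of the short leg (hard end). The slot lets it move more than 1 mm only when clamp_slide is within a few mm of 0.030. About 1 N of friction; the jaw's spring presses the pin on the slot's edge, so it stays where it is left in the short leg
- jaw: the clamp's jaw, a bar 88 mm wide and 12 mm high with a rubber face, on the tray, pushed along shaker +x by the carriage through springs (8 mm of spring travel); origin at the middle of the face that meets the plate, 1 mm above the tray
- plate: white 96-well plate, 86 mm (its x) x 128 mm (its y) x 14 mm, flat and loose on the tray between jaw and rear stops; origin at the centre of its underside. It starts 4 to 12 mm short of the stops, perhaps a little askew; against the stops its centre is at shaker x = 65 mm. The jaw pushes it there. Side guides leave 2.5 mm of play each side
- clear_plate: a second 96-well plate, clear and not part of the job, 86 x 128 x 14 mm, lying on the desk to the left; origin at the centre of its underside
- notebook: dark blue notebook, 105 x 152 x 14 mm, lying on the desk to the left; origin at the centre of its underside
- marker: black and white marker pen, 135 mm long, 16 mm thick, lying on the desk to the right of the shaker; origin under its middle, its y axis along the pen
- tip_case: blue pipette-tip box with a lid, 90 x 120 x 67 mm, on the desk to the right; origin at the centre of its underside
- pipette: pipette lying on the desk at the front right, 237 mm long along its y axis, 29 mm high; origin under its middle
- petri: orange-brown petri dish, 84 mm across, 6 mm high, on the desk to the left; origin at the centre of its underside
Mind the look-alikes: they are no part of the job. Leave any purple look-alike of the plate alone.

How it is judged:
On the way:
1. the knob has been pushed along the long leg to the corner (value of joint clamp_slide above 0.026 m and value of joint lock_slide below 0.012 m).
At the end, for the whole second after the job is handed in: The knob stands in the short leg, within 4 mm of its end (lock_slide over 0.020, clamp_slide over 0.0265); the jaw presses on the plate with more than 2 N; the plate lies flat on the tray, at rest, within 2 mm of the rear stops and square to them within 1.4 degrees (value of joint clamp_slide above 0.0265 m and value of joint lock_slide above 0.02 m and contact force between jaw and plate above 2 N and x of plate in the frame of shaker above 0.063 m and z of plate in the frame of shaker below 0.072 m and angle between the x axis of plate and the x axis of shaker, either way round below 0.025 rad and linear speed of plate below 0.01 m/s); the robot touches nothing.
It fails at once if the knob is taken between the fingers (horizontal distance between the grasp point and knob below 0.011 m and z of the grasp point in the frame of knob below 0.024 m).
It fails at once if the robot touches the plate (contact force between any of the arm, the fingers and plate above 0.5 N).
It fails at once if the plate is lifted or tipped (z of plate in the frame of shaker above 0.076 m or angle between plate's own z axis and vertical above 0.1 rad).
It fails at once if something else on the desk is moved by more than 20 mm (distance of any of clear_plate, notebook, marker, tip_case, pipette, petri from where it was at the start of the episode above 0.02 m).
It also fails if it takes over 48 s, if anything falls off the work surface, if the arm or the gripper's body presses on something with over 40 N, if the wrist force passes 120 N, or if a joint passes its speed limit or range.

ROBOT

A 7-joint arm with a two-finger parallel gripper is mounted at the origin on a cart in front of the work surface, level with it; the furniture and walls round the work are solid. World frame = base frame: x ahead of the robot, y to its left, z up, the work surface at z = 0. Lengths are in m, angles in rad, forces in N, time in s.
With the tool pointing down it reaches from about 0.4 to 0.9 m from the base axis. Payload 5.6 kg.
Tool frame: the origin (TCP) lies midway between the tips of the shut fingers; the grasp point (between the pads) lies 19 mm behind it; z points along the fingers, y is the line along which they close (so a half turn about z gives the same grasp; the last joint's range is limited). The gripper opens to 92 mm and grips with 3 to 60 N. Pads are 20 mm wide; open, the fingers measure 128 mm over their backs; the gripper's body (75 mm by 189 mm) begins 69 mm behind the grasp point.
Start: joints at [1.124, 0.468, -0.012, 1.603, 0.006, 1.071, -0.056], TCP at [0.255, -0.598, 0.215] pointing down, gripper open.
Joint ranges: [-2.53, 2.53], [-0.31, 2.02], [-1.57, 1.55], [0.28, 2.44], [-1.29, 4.43], [0.15, 1.84], [-2.92, 2.92]. Speed limits (rad/s): [2.57, 2.57, 3.14, 3.14, 3.14, 3.14, 3.14].

INTERFACE

Orientations are given as a 3x3 rotation matrix whose columns are the frame's x, y, z axes.
In Python, from station import env, effector, solver, viewer, workorder, search_frame, tip_of gives the robot as it stands. Calls block until the motion is done:
- env.reach(position, orientation): joint-space move of the TCP to a pose.
- env.movel(position, frame=None, rate=0.15): straight line of the TCP; frame=None keeps the orientation; rate is the mean speed in m/s.
- env.goto_joints(angles): joint-space move.
- effector.release() and effector.grasp(squeeze=None): open the fingers fully, or close them until they stop; squeeze is the grip in N (None keeps the last).
- env.pause(seconds).
- solver.inverse_kinematics(position, orientation): joint angles nearest the present ones, or None.
- env.sense(): the state.
- viewer.read_camera(name): name is "scene" or "top" or "wrist"; returns (picture, depth): 400x640x3 uint8, red, green, blue; 400x640 float32, m along the optical axis (not along the pixel's ray), 0 where there is no reading.
- viewer.camera_info(name): a dict with "intrinsics" (3x3 intrinsics, pixels), "eye" and "rotation" of the camera in the world; the wrist camera has in their place "T_tool_cam" (4x4, takes a point from camera to tool coordinates, whose origin is the TCP and whose axes are the flange's). Camera axes: x right, y up, looking along -z (the intrinsics and any distortion apply to the point x, -y, -z); pixel columns grow to the right and rows downward; lengths in m; the calibration is good to about 2 mm. A picture is of the moment at which its call begins: read the wrist's pose just before it. camera_info takes no time and is no camera call.
A pose or a line that the arm cannot do raises env.PlanningError and nothing moves.
- workorder.finish_job(): hands the job in; it is judged then, once.
Trained networks look in the newest picture that a camera, given by its name, has taken for a name from the list of things; names that differ only in an ending like _2 or _b are one class to them, and where a whole thing is asked for, a point or a joint stands for the part that bears it (a point fixed in the world has none). Each returns a list of dicts, best first, with "score" (0 to 1); they miss things now and then, are a little off and sometimes report something else, mostly with a low value. They report only what shows in the picture. A call takes as long as a camera call. They do not tell look-alikes from the thing itself.
- search_frame(camera, name): "at" ([x, y, z] in m, in world coordinates, good to about 4 mm: the middle of the surface that is visible of it).
- tip_of(camera, name): "at" ([x, y, z] in m, in world coordinates, good to about 4 mm: a listed point, or the origin of a listed thing).
The state is a dict: "t": time; "joint_positions": joint angles; "joint_velocities": joint speeds; "tau": joint torques, N m; "ee_pos": TCP position; "tcp_rot": TCP orientation; "wrist_force": force on the tool from outside, world axes, zero at the start; "moment": the same for the moment, N m; "gripper_width": finger opening in m; "grasp_force": force on a finger pad.
Only numpy, scipy, OpenCV 4.12 (cv2) and the standard library are available. Lean on these libraries where they do the work, as an engineer would, in place of code of your own. Each camera call takes 0.05 s, during which the arm holds its last target. There are 200 camera calls.

## Working session

There is one attempt and no reset: what is moved stays moved. The work goes in short steps, each a Python script; the robot and the scene stay as the last script left them, time stands still between calls to the robot, and variables do not carry over. Pictures are saved under pics/ and viewed, at most 10 in all, crops included, and the job is handed in when it is done.

```bash
mkdir -p pics; python3 - <<'E'
from station import *
import cv2,numpy as np
for c in ["scene","top"]:
    p,d=viewer.read_camera(c); cv2.imwrite(f"pics/{c}0.png",p[:,:,::-1]); np.savez(f"{c}0.npz",p=p,d=d)
    i=viewer.camera_info(c); print(c,i)
    for n in ["knob","slot_start","slot_corner","slot_end","shaker","plate","jaw"]:
        print(n,[(np.round(r["at"],4).tolist(),round(r["score"],2)) for r in tip_of(c,n)][:3])
s=env.sense();print(s["t"],s["ee_pos"],s["tcp_rot"],s["wrist_force"])
E
```

```text
scene {'intrinsics': array([[498.61050561,   0.        , 318.24309203],
       [  0.        , 498.61050561, 196.73993125],
       [  0.        ,   0.        ,   1.        ]]), 'eye': array([-0.35155543, -0.8876097 ,  1.13733655]), 'rotation': array([[ 0.66623089,  0.48471343, -0.56673565],
       [-0.74571933,  0.43938609, -0.50084183],
       [ 0.006251  ,  0.75630203,  0.65419276]])}
knob [([0.471, -0.0766, 0.1036], 0.42)]
slot_start [([0.4588, -0.0765, 0.0842], 0.88)]
slot_corner [([0.4903, -0.073, 0.0834], 0.63)]
slot_end [([0.4746, -0.0502, 0.0842], 0.62)]
shaker [([0.5507, -0.0455, -0.0008], 0.84), ([0.412, -0.5426, -0.0021], 0.59)]
plate [([0.5444, 0.1902, -0.0017], 0.77), ([0.6046, -0.0273, 0.069], 0.75)]
jaw [([0.5523, -0.0375, 0.076], 0.65)]
top {'intrinsics': array([[381.70504186,   0.        , 312.51860213],
       [  0.        , 381.70504186, 196.83999677],
       [  0.        ,   0.        ,   1.        ]]), 'eye': array([ 0.39280489, -0.11246247,  1.34805174]), 'rotation': array([[ 0.01552731,  0.99386681, -0.10948822],
       [-0.99986878,  0.01593944,  0.00288988],
       [ 0.00461734,  0.10942898,  0.99398389]])}
knob [([0.4601, -0.0766, 0.0982], 0.52)]
slot_start [([0.4572, -0.0762, 0.0838], 0.62), ([0.6049, -0.0282, 0.0691], 0.47)]
slot_corner [([0.4853, -0.0705, 0.0848], 0.84)]
slot_end [([0.4776, -0.0462, 0.0852], 0.8)]
shaker [([0.5462, -0.0433, -0.0029], 0.55)]
plate [([0.6045, -0.0289, 0.0675], 0.97), ([0.5438, 0.2004, 0.0019], 0.6), ([0.3666, -0.2561, 0.0005], 0.42)]
jaw [([0.3656, -0.2571, 0.0028], 0.55)]
0.8 [ 0.25538318 -0.59775944  0.21462463] [[ 9.19595158e-01  3.92867337e-01  2.33131567e-05]
 [ 3.92867337e-01 -9.19595153e-01 -9.61404122e-05]
 [-1.63317618e-05  9.75692353e-05 -9.99999995e-01]] [0.27700083 0.16220703 0.03495612]
```

```bash
python3 - <<'E'
import cv2,numpy as np
p=cv2.imread("pics/top0.png"); s=cv2.imread("pics/scene0.png")
cv2.imwrite("pics/a.png",cv2.resize(s,(800,500)))
cv2.imwrite("pics/b.png",cv2.resize(p[80:260,230:430],(800,720))[:600])
E
```

```text
(no output)
```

View pics/a.png

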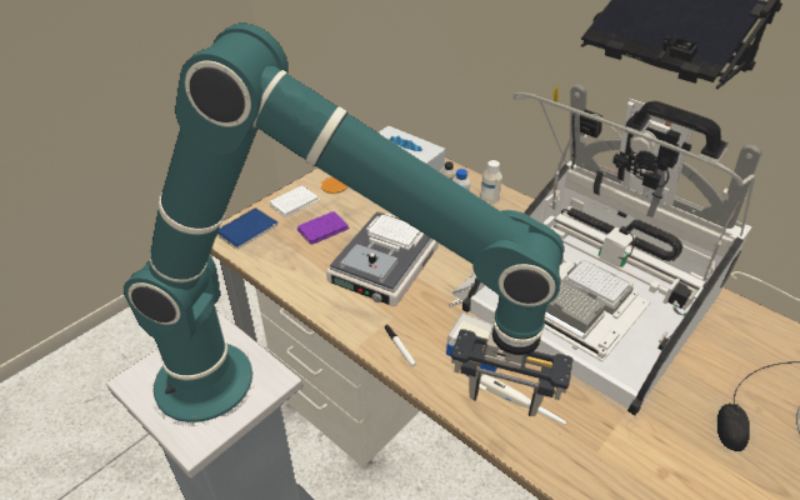

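View pics/b.png

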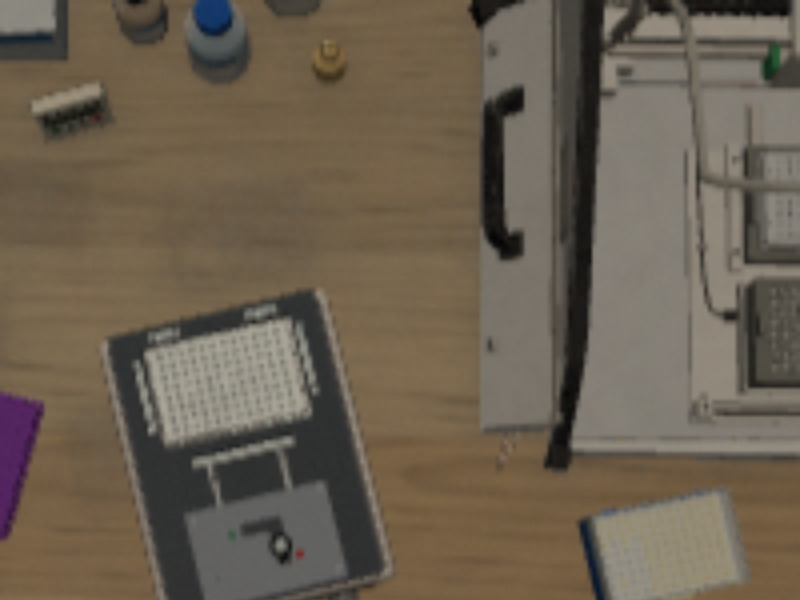

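```bash
cat > h.py <<'E'
from station import *
import cv2,numpy as np
def R(yaw):
    c,s=np.cos(yaw),np.sin(yaw); return np.array([[c,s,0],[s,-c,0],[0,0,-1.]])
def wrist(name):
    s=env.sense(); p,d=viewer.read_camera("wrist"); cv2.imwrite(f"pics/{name}.png",p[:,:,::-1])
    i=viewer.camera_info("wrist"); T=np.eye(4);T[:3,:3]=s["tcp_rot"];T[:3,3]=s["ee_pos"]
    np.savez(name,p=p,d=d,K=i["intrinsics"],T=T@i["T_tool_cam"]); return s
E
python3 - <<'E'
from h import *
print(viewer.camera_info("wrist"))
y=np.radians(14.5+45)
effector.grasp(5)
env.movel([.255,-.598,.32])
for yaw in (y,y+np.pi):
    print(solver.inverse_kinematics([.43,-.11,.30],R(yaw)))
env.reach([.43,-.11,.30],R(y))
s=wrist("w1"); print(s["t"],s["ee_pos"],s["gripper_width"],s["wrist_force"])
for n in ["knob","slot_start","slot_corner","slot_end","shaker","plate"]:
    print(n,[(np.round(r["at"],4).tolist(),round(r["score"],2)) for r in tip_of("wrist",n)][:3])
E
```

```text
{'intrinsics': array([[357.35778054,   0.        , 321.60308783],
       [  0.        , 357.35778054, 201.5263604 ],
       [  0.        ,   0.        ,   1.        ]]), 'T_tool_cam': array([[-1.32154808e-03,  9.54980195e-01,  2.96666617e-01,
         8.39687478e-02],
       [ 9.99998041e-01,  1.69930234e-03, -1.01546508e-03,
        -7.49820000e-05],
       [-1.47387532e-03,  2.96664693e-01, -9.54980569e-01,
        -1.70090163e-01],
       [ 0.00000000e+00,  0.00000000e+00,  0.00000000e+00,
         1.00000000e+00]])}
[ 0.64706583  0.05569817 -0.48418959  1.94897592  0.02847802  1.14346287
 -0.38061531]
[ 1.37004585  0.22438456 -1.31520974  1.9204654   0.23562849  1.17358625
  2.57777065]
4.875 [ 0.43011534 -0.111354    0.29996491] 0.0007760109752841494 [ 0.45015864 -0.90938206  0.22609421]
knob [([0.469, -0.0768, 0.0974], 0.54)]
slot_start [([0.455, -0.0759, 0.0915], 0.66)]
slot_corner [([0.4868, -0.0708, 0.0851], 0.83)]
slot_end [([0.4809, -0.0476, 0.0845], 0.9)]
shaker [([0.5466, -0.043, -0.0007], 0.68)]
plate [([0.6045, -0.0239, 0.0716], 0.62)]
```

View pics/w1.png

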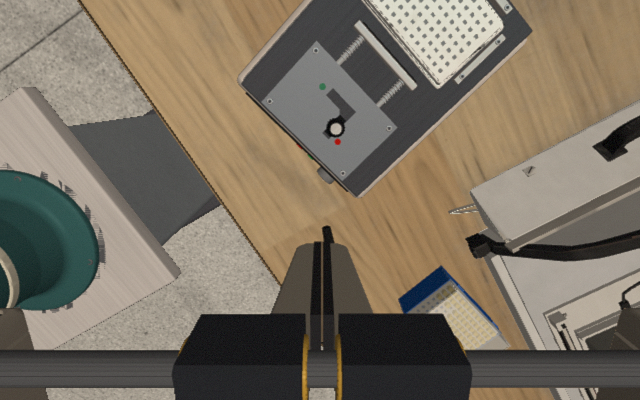

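```bash
cat >> h.py <<'E'
def cloud(f):
    d=f["d"].astype(float);K=f["K"];v,u=np.indices(d.shape)
    P=np.stack([(u-K[0,2])/K[0,0]*d,-(v-K[1,2])/K[1,1]*d,-d],-1)
    return P@f["T"][:3,:3].T+f["T"][:3,3]
E
python3 - <<'E'
from h import *
f=np.load("w1.npz"); X=cloud(f); d=f["d"]; s=env.sense()
m=(abs(X[...,2]-.086)<.004)&(d>0)&(np.hypot(X[...,0]-.48,X[...,1]+.06)<.13)
n,l,st,c=cv2.connectedComponentsWithStats(m.astype(np.uint8),connectivity=4)
k=1+np.argmax(st[1:,4]); M=l==k; print(st[k],np.median(X[M],0))
(cx,cy),(w,h),a=r=cv2.minAreaRect((X[M][:,:2]*1000).astype(np.float32)); print(r)
# plus least bias: yaw candidates
for yaw in np.radians([a,a-90,a+90]):
    if abs(yaw)<.6:
        e=np.array([np.cos(yaw),np.sin(yaw)]);g=np.array([-e[1],e[0]])
        o=np.array([cx,cy])/1000+.081*e
        print("yaw",np.degrees(yaw),"origin",o); 
        for nm,(x,y) in dict(start=(-.095,-.012),corner=(-.065,-.012),end=(-.065,.012),plate=(.055,0)).items(): print(nm,o+x*e+y*g)
        k=(X[...,2]>.106)&(X[...,2]<.118)&(np.hypot(X[...,0]-.465,X[...,1]+.077)<.03)
        q=np.c_[(X[k][:,:2]-o)@e,(X[k][:,:2]-o)@g]; print("knobtop n",k.sum(),"med z",np.median(X[k][:,2]),"mid of range",(q.min(0)+q.max(0))/2,np.ptp(q,0))
        sp=(X[...,2]>.076)&(X[...,2]<.090)
# finger geometry in tool frame
T=np.eye(4);T[:3,:3]=s["tcp_rot"];T[:3,3]=s["ee_pos"]
Y=(X-T[:3,3])@T[:3,:3]
for z in np.arange(-.06,.004,.006):
    k=(abs(Y[...,2]-z)<.003)&(abs(Y[...,0])<.04)&(abs(Y[...,1])<.06)&(d>0)
    if k.sum()>3: q=Y[k]; print(round(z*1000),k.sum(),(1000*q.min(0)).round(1)[:2],(1000*q.max(0)).round(1)[:2])
E
```

```text
[ 262   41  136  140 8517] [ 0.46742686 -0.05863126  0.08601448]
((467.87347412109375, -64.35580444335938), (82.24698638916016, 120.43927001953125), 14.790144920349121)
yaw 14.790144920349121 origin [ 0.54618973 -0.04367817]
start [ 0.45740069 -0.07953212]
corner [ 0.4864067  -0.07187374]
end [ 0.48028    -0.04866893]
plate [ 0.59936743 -0.0296378 ]
knobtop n 265 med z 0.11254748019117089 mid of range [-0.08517125 -0.01187941] [0.01812994 0.01835538]
-60 1277 [ -6.5 -17.7] [10.7 18.2]
-54 778 [  7.7 -17.4] [10.5 17.6]
-48 661 [  7.7 -16.6] [10.  17.2]
-42 566 [  7.9 -16.3] [ 9.8 16.8]
-36 473 [  7.6 -15.5] [ 9.8 16.1]
-30 425 [  7.4 -15. ] [ 9.5 15.7]
-24 351 [  7.4 -14.2] [ 9.4 14.9]
-18 342 [-11.2 -13.8] [ 9.6 14.4]
-12 337 [ -6.6 -13.3] [ 9.4 13.8]
-6 232 [  6.9 -12.7] [ 9.3 13.5]
0 105 [  7.3 -10.6] [ 9.3 11.4]
```

```bash
cat >> h.py <<'E'
YAW=np.radians(14.79); O=np.array([.54619,-.04368]); e=np.array([np.cos(YAW),np.sin(YAW)]); g=np.array([-e[1],e[0]])
n=np.array([1,1])/2**.5
RT=R(YAW+np.pi/4)
def tcp(x,y,off,z):  # shaker-frame knob mm, standoff mm along the diagonal
    x,y=np.array([x,y])-off*n; return np.r_[O+x/1000*e+y/1000*g,z]
def rep(tag):
    s=env.sense(); f=s["wrist_force"]; q=s["ee_pos"][:2]-O
    print(tag,round(s["t"],2),"knob-equiv",(1000*np.array([q@e,q@g])+18*n).round(1),"F xyz",np.array([f[:2]@e,f[:2]@g,f[2]]).round(1)); return s
E
python3 - <<'E'
from h import *
env.reach(tcp(-85.2,-12,40,.16),RT)
env.movel(tcp(-85.2,-12,40,.094),RT,rate=.1); rep("down")
env.movel(tcp(-85.2,-12,20,.094),RT,rate=.06); rep("near")
for x in (-83,-77,-72,-69,-67,-65): env.movel(tcp(x,-12,18,.094),RT,rate=.03); rep(x)
wrist("w2")
print(tip_of("wrist","knob")[:1])
E
```

```text
down 6.65 knob-equiv [-100.2  -27.8] F xyz [ 0.6 -0.4 -0.3]
near 7.13 knob-equiv [-86.3 -13. ] F xyz [ 0.9 -0.8 -0.9]
-83 7.42 knob-equiv [-83.1 -12.2] F xyz [-0.9 -0.3 -1.1]
-77 7.77 knob-equiv [-76.8 -12.2] F xyz [-1.  -1.1 -1.8]
-72 8.08 knob-equiv [-71.3 -11.9] F xyz [-1.3 -0.7 -0.7]
-69 8.33 knob-equiv [-68.5 -11.9] F xyz [-0.1 -0.1 -0.7]
-67 8.58 knob-equiv [-67.2 -11.9] F xyz [-3.  -1.   0.6]
-65 8.83 knob-equiv [-65.8 -12. ] F xyz [-5.2 -0.9  0.9]
[{'at': [0.4841, -0.0723, 0.1006], 'score': 0.58}]
```

View pics/w2.png

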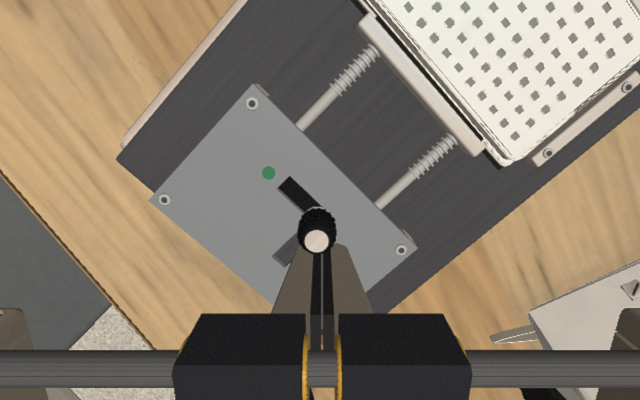

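```bash
python3 - <<'E'
from h import *
x=-65
while x<-61.5:
    x+=.7; env.movel(tcp(x,-12,18,.094),RT,rate=.02); s=rep(x)
    if s["wrist_force"][:2]@e<-12: break
for y in (-9,-5,0,5,9,11,12.5): 
    env.movel(tcp(x,y,18,.094),RT,rate=.03); s=rep(y)
    if np.hypot(*s["wrist_force"][:2])>35: break
wrist("w3")
E
```

```text
-64.3 9.18 knob-equiv [-65.2 -12. ] F xyz [-4.7 -1.3  1.8]
-63.599999999999994 9.43 knob-equiv [-64.7 -12. ] F xyz [-5.2 -1.1  2.1]
-62.89999999999999 9.68 knob-equiv [-64.2 -12. ] F xyz [-6.2  0.   2.9]
-62.19999999999999 9.93 knob-equiv [-63.8 -12. ] F xyz [-5.6 -0.3  1. ]
-61.499999999999986 10.18 knob-equiv [-63.3 -11.9] F xyz [-6.2 -2.   1.8]
-9 10.43 knob-equiv [-63.   -8.7] F xyz [-4.8 -0.7 -0.2]
-5 10.72 knob-equiv [-62.5  -4.7] F xyz [-2.9 -1.7 -1.7]
0 11.03 knob-equiv [-61.3   0. ] F xyz [-3.6 -1.1 -0.6]
5 11.35 knob-equiv [-60.8   5.3] F xyz [-2.  -1.3 -0.7]
9 11.63 knob-equiv [-60.9   7.5] F xyz [-1.2 -5.4 -2.5]
11 11.88 knob-equiv [-60.9   7.7] F xyz [ -1.5 -10.   -3.2]
12.5 12.13 knob-equiv [-60.9   7.9] F xyz [ -1.3 -12.8  -3.9]
```

View pics/w3.png

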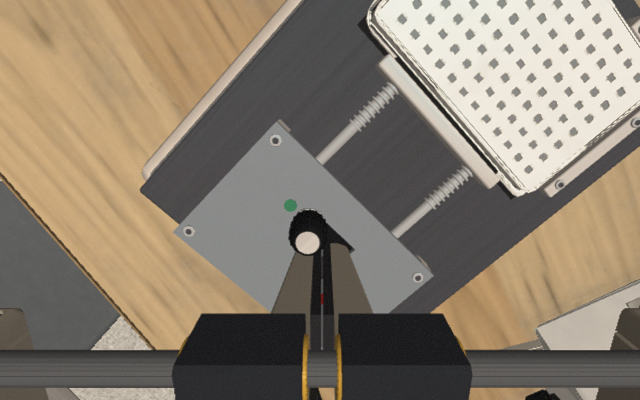

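```bash
python3 - <<'E'
from h import *
env.movel(tcp(-63,9,50,.094),RT,rate=.1); rep("back")
env.movel(tcp(-63,9,60,.22),RT,rate=.15); rep("up")
env.movel(tcp(-63,9,60,.26),RT,rate=.15); env.pause(.5)
wrist("w4"); f=np.load("w4.npz"); X=cloud(f)
q=np.stack([(X[...,:2]-O)@e,(X[...,:2]-O)@g],-1)
k=(X[...,2]>.106)&(X[...,2]<.118)&(np.hypot(q[...,0]+.065,q[...,1])<.04); a=q[k]
print("knob",k.sum(),(a.min(0)+a.max(0))/2,np.ptp(a,0))
p=(X[...,2]>.08)&(X[...,2]<.088)&(q[...,0]>.01)&(q[...,0]<.13)&(abs(q[...,1])<.07)
print("plate",cv2.minAreaRect((q[p]*1000).astype(np.float32)))
E
```

```text
back 12.69 knob-equiv [-84.7 -13.2] F xyz [ 0.8 -0.1  0.3]
up 13.68 knob-equiv [-93.1 -20.3] F xyz [-0.4  0.  -0.7]
knob 340 [-0.06610957  0.01202259] [0.01853939 0.01792618]
plate ((47.27202606201172, -21.476119995117188), (84.68421173095703, 144.32476806640625), 45.19947814941406)
```

View pics/w4.png

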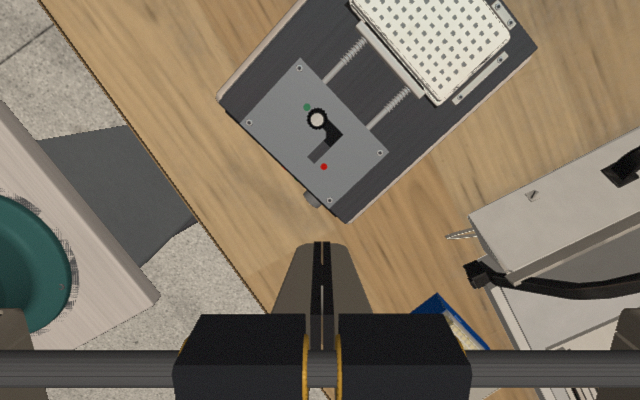

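```bash
python3 - <<'E'
from h import *
env.movel(tcp(-5,10,60,.30),RT,rate=.2); env.pause(.3)
s=wrist("w5"); print(s["t"]); f=np.load("w5.npz"); X=cloud(f)
q=np.stack([(X[...,:2]-O)@e,(X[...,:2]-O)@g],-1)
hs=cv2.cvtColor(f["p"],cv2.COLOR_RGB2HSV)
p=(X[...,2]>.0785)&(X[...,2]<.088)&(q[...,0]>.01)&(q[...,0]<.13)&(abs(q[...,1])<.067)
print(np.median(X[p][:,2]))
for y in (-.058,-.053,.053,.058):
    k=p&(abs(q[...,1]-y)<.0025); print(y,k.sum(),q[k][:,0].min(),q[k][:,0].max())
print(cv2.minAreaRect((q[p]*1000).astype(np.float32)))
E
```

```text
15.45
0.08397448051820777
-0.058 374 0.02590140660725309 0.11555263791761106
-0.053 429 0.025057396623932207 0.11603941329784093
0.053 432 0.025579778356940343 0.10399904637916813
0.058 403 0.02540832653242971 0.09957555477974497
((63.3879280090332, 0.0174713134765625), (134.02508544921875, 105.57543182373047), 89.91925811767578)
```

View pics/w5.png

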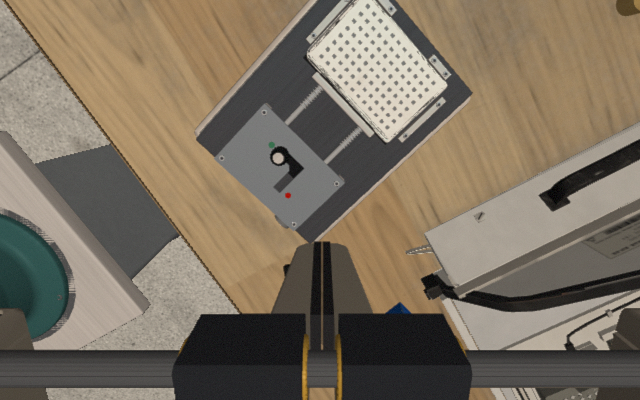

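```bash
python3 -c "
from station import *
print(workorder.finish_job())"
```

```text
the job is handed in; nothing more can be done
None
```

The plate is clamped and I have handed the job in; no verdict came back. The last pictures showed the knob latched at the green dot (clamp_slide about 0.029 m, lock_slide about 0.024 m), the plate square against the rear stops, and the arm clear of everything; I had no reading of the jaw's force on the plate.

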